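# Sort a kit tray, then index it one hole along and hold the pin home

### The job

Put the loose sample jar and the loose clamp half from the table into the sliding tray, each into the bin that already holds one of its kind. Then pull the plunger knob up, slide the tray by that knob one hole to the left (as the robot sees it), and let the pin go fully down into that next hole. Finish still gripping the knob, holding the pin home; do not disturb the other things on the table.

Things in the scene. Friction and masses are not known exactly. Their poses are not given: they have to be found in the camera images.
- slide_base: Fixed base of the slide: grey plate, x -145 to 55, y -130 to 130 mm, 8 mm thick, with a guide rod and, at x = -115 mm, a drilled steel bar (top 33 mm up). Origin on the table under the plate, in line with the middle hole. Base +y = sliding direction, to the robot's left; -x faces the robot. Three holes 14 mm wide at base y = -60, 0, 60 mm; the pin starts in the first (-60).
- kit_tray (a joint): Travel of the tray along the base's +y (to the left), m: 0 = pin in the first hole (start), 0.060 = next hole, 0.120 = third hole. Friction about 2 N, stays where it is left; while the pin is down in a hole it only has about 2 mm of play.
- tray_mid (a point): Middle of the tray's inner floor, 41 mm above the table, axes parallel to the base's, moving with the tray; at the start at base x 0, y -60 mm. Dark steel tray 136 (x) x 240 (y) mm outside, walls 3 mm thick, 24 mm high inside. A divider at y = 0, as high as the walls, makes two open bins (+y and -y), each 130 x 115 mm inside, centres at y = +-59 mm.
- plunger (a joint): Height of the spring plunger, m: 0 = pin fully down in a hole, 0.016 = pulled right up. The 10 mm pin reaches 11 mm into the hole, so it is free above 0.0115. A spring pushes it down with 5 N at the bottom, 9 N at the top; let down between holes, the pin rides on the bar and drops in at a hole.
- knob_mid (a point): Middle of the plunger's black ribbed round knob: 30 mm diameter, 22 mm high, upright axis, 81 mm above the table when down, 10 mm of clear neck below it, then a 20 mm diameter barrel. It stands at x = -115 mm, y = 0 from tray_mid, 47 mm ahead of the tray's front wall, and travels with the tray.
- clamp_half: Loose clamp half to be sorted: light aluminium block with a groove along its top, 34 (own x) x 70 (own y) x 14 mm, 74 g, lying on the table. Origin at the centre of its underside. Grip it across the 34 mm.
- sample_jar: Loose sample jar to be sorted: upright round clear pot with a wide screw lid, largest diameter 41 mm, 53 mm tall, under 100 g, standing on the table. Origin at the centre of its underside.
- bin_clamp_half: Clamp half (34 x 75 x 14 mm, own y the long way) already lying in one of the bins at its far (+x) side, marking the bin for clamp halves. Origin at the centre of its underside.
- bin_jar: Sample jar (same kind: 41 mm diameter, 53 mm tall) already standing in the other bin at its far (+x) side, marking the bin for jars. Origin at the centre of its underside.
- column: Bystander: steel column with end nuts, 176 mm long (own y), 15 mm wide, 17 mm high, lying on the table. Origin at the centre of its underside.
- tape_roll: Bystander: roll of white tape, 48 mm diameter, 13 mm high. Origin at the centre of its underside.
- syringe: Bystander: glass injection syringe, 168 mm long (own y), 14 mm thick, lying on the table. Origin at the middle of its length, on its underside.
Not all that is in view belongs to the job. Leave any brown look-alike of the bin_clamp_half alone.

How it is judged:
By the outcome, as a careful person would: the job done as asked, in the order asked, and still so for the second after the job is handed in, while the arm keeps its last pose, push and grip.
It also fails if it takes over 64 s, if anything falls off the work surface, if the arm or the gripper's body presses on something with over 40 N, if the wrist force passes 120 N, or if a joint passes its speed limit or range.

### The arm

A 7-joint arm with a two-finger parallel gripper is mounted at the origin on a cart in front of the work surface, level with it; the furniture and walls round the work are solid. World frame = base frame: x ahead of the robot, y to its left, z up, the work surface at z = 0. Lengths are in m, angles in rad, forces in N, time in s.
With the tool pointing down it reaches from about 0.425 to 0.875 m from the base axis. Payload 4.7 kg.
Tool frame: the origin (TCP) lies on the centre line of the jaws, within the pads' length; the fingertips stand ahead of it and the grasp point (between the pads) lies 2 mm behind it (nose_length is the z of the fingertips in the tool frame, in m); z points along the fingers, y is the line along which they close (so a half turn about z gives the same grasp; the last joint's range is limited). The gripper opens to 87 mm and grips with 3 to 60 N. Pads are 19 mm wide; open, the fingers measure 117 mm over their backs; the gripper's body (75 mm by 190 mm) begins 51 mm behind the grasp point.
Start: joints at [1.349, 0.321, -0.07, 1.45, 0.023, 1.371, -0.057], TCP at [0.152, -0.632, 0.24] pointing down, gripper open.
Joint ranges: [-2.86, 2.86], [-0.3, 2.09], [-1.38, 1.24], [0.06, 2.45], [-1.56, 4.7], [0.09, 2.05], [-2.69, 2.69]. Speed limits (rad/s): [2.57, 2.57, 3.14, 3.14, 3.14, 3.14, 3.14].

### API

Orientations are given as a rotation vector (axis times angle).
In Python, from bench import * gives the robot as it stands.
- The arm moves only by the tool send_rows, never from a script. Its arguments are lists of equal length, an entry for each row: "xyz": the shift along the tool's x, y, z in mm, a list of three; "dr": the turn, a rotation vector about the tool's x, y, z in rad, a list of three. A call has exactly 10 rows; each row is the pose to reach, as a shift and turn from the pose commanded when the call began, along the tool's axes at that moment; what a row does not reach only later rows make up. A row lasts 1/12 s, in which the tool goes at most 41.7 mm and 7.16 degrees, less where a joint would pass 70% of its speed; a pose out of reach is approached as far as the arm can. A call with a gripper value outside its range is refused whole. "jaw" is the finger opening in mm, from 0 to 87, set as the call begins (left out, the last holds). The fingers move at their own pace and stop on an object; "grip_force" is the grip in N (left out, the last holds). Time passes only in rows, so rows that repeat a pose let the fingers close, or fill a call up. It gives the time, the measured TCP pose, the force, the opening and the grip force at its end, in the units of the state.
- get_state(): the state, without advancing time (a new reading comes with each control period).
- get_image(name): name is "scene" or "top"; returns the picture (400x640x3 uint8, red, green, blue); there is no depth.
- calibration(name): a dict with "vfov" (degrees; the focal length in pixels is half the picture's height over the tangent of half this angle, whatever the lens; pixels are square), "cx", "cy" (the principal point, pixels), "rvec" (rotation vector, rad) and "tvec" (3), from world to camera coordinates, as OpenCV has them. Camera axes: x right, y down, z forward; pixel columns grow to the right and rows downward; lengths in m; the calibration is good to about 2 mm. A picture is of the moment at which its call begins. calibration takes no time and is no camera call.
- close_job(): hands the job in; it is judged then, once.
The state is a dict: "time": time; "joint_positions": joint angles; "qd": joint speeds; "joint_torque": joint torques, N m; "position": TCP position; "tool_rot": TCP orientation; "ft_force": force on the tool from outside, world axes, zero at the start; "torque": the same for the moment, N m; "grip_width": opening from 0.0 (shut) to 1.0 (fully open); "grip_force": force on a finger pad.
Only numpy, scipy, OpenCV 4.12 (cv2) and the standard library are available. Lean on these libraries where they do the work, as an engineer would, in place of code of your own. Each camera call takes 0.05 s, during which the arm holds its last target. There are 200 camera calls.

## Working session

There is one attempt and no reset: what is moved stays moved. The work goes in short steps, Python scripts to look and compute and a tool call to move; the robot and the scene stay as the last step left them, time stands still between calls to the robot, and variables do not carry over. Pictures are saved under pics/ and viewed, at most 10 in all, crops included, and the job is handed in when it is done.

Besides the shell and the picture viewer there is one more tool, called in YAML: its name, and indented under it one key for each argument. send_rows: Moves the arm, as the interface text tells. Its arguments: {"type":"object","properties":{"xyz":{"type":"array"},"dr":{"type":"array"},"jaw":{"type":"number"},"grip_force":{"type":"number"}},"required":["xyz","dr"]}

```bash
ls; mkdir -p pics; python3 - <<'E'
from bench import *
import cv2
for n in("scene","top"):
    cv2.imwrite(f"pics/{n}0.png",get_image(n)[:,:,::-1]); print(n,calibration(n))
s=get_state();print(s)
try: print(nose_length)
except Exception as e: print(e)
E
```

```text
pics
scene {'vfov': 51.732413270375176, 'cx': 321.49015669334466, 'cy': 200.53204955455598, 'rvec': array([ 2.24357512, -0.4803229 ,  0.23527138]), 'tvec': array([-0.49360458,  0.15546175,  0.89669964])}
top {'vfov': 53.70227957047968, 'cx': 319.31728017810593, 'cy': 195.72182970440855, 'rvec': array([ 2.18808546, -2.12190731,  0.18699094]), 'tvec': array([-0.08633037,  0.499521  ,  0.98785679])}
{'time': 0.1, 'joint_positions': array([ 1.34908658,  0.32175263, -0.07008909,  1.45154624,  0.02261548,
        1.37078805, -0.05686894]), 'qd': array([-0.00066712, -0.00171957,  0.00333923, -0.0022639 ,  0.0003796 ,
        0.00084033, -0.00055511]), 'joint_torque': array([-2.73965861e-04, -4.92572558e+01, -4.05804282e-01, -3.13399673e+01,
       -6.41330355e-02,  3.94756801e-02,  2.98850080e-05]), 'position': array([ 0.15170443, -0.63157612,  0.23857185]), 'tool_rot': array([-3.11810109e+00, -3.69456763e-01,  4.79990224e-04]), 'ft_force': array([0.29789369, 0.18728834, 0.83005255]), 'torque': array([0.00253334, 0.05341189, 0.03015272]), 'grip_force': 0.0, 'grip_width': 1.0013937420851753}
0.017
```

View pics/scene0.png

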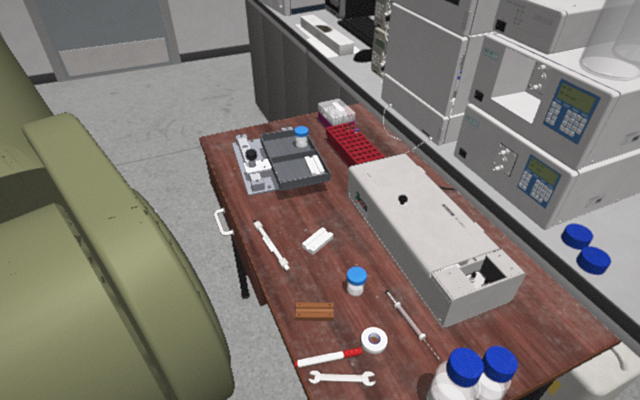

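View pics/top0.png

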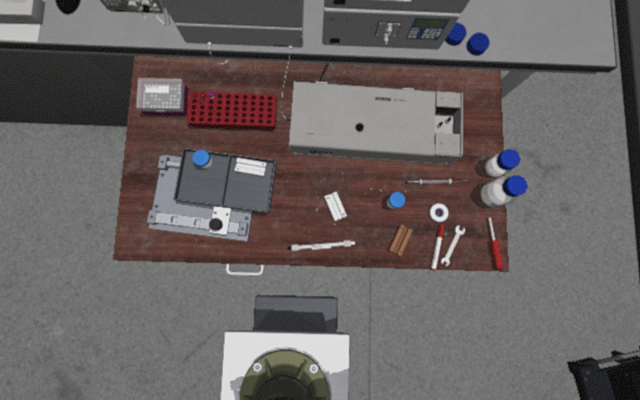

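The top view shows the loose clamp half at (336,206), the loose jar at (397,201), and the tray with its jar in the left bin (201,158) and its clamp in the right bin (250,167). The knob is at (215,224). There are two candidates for the loose clamp half: light aluminium at (336,206) and brown at (401,240). The aluminium one fits the description and the brown one is the look-alike. I'll enlarge both views to confirm and measure.

```bash
cat > h.py <<'E'
from bench import *
import numpy as np, cv2
C={}
for n in("scene","top"):
    c=calibration(n); f=200/np.tan(np.radians(c["vfov"]/2))
    K=np.array([[f,0,c["cx"]],[0,f,c["cy"]],[0,0,1]]); R=cv2.Rodrigues(c["rvec"])[0]; C[n]=(K,R,np.array(c["tvec"]))
def proj(n,X):
    K,R,t=C[n]; return cv2.projectPoints(np.float64(X).reshape(-1,3),cv2.Rodrigues(R)[0],t,K,None)[0].reshape(-1,2)
def plane(n,uv,z):
    K,R,t=C[n]; o=-R.T@t; d=R.T@np.linalg.inv(K)@np.array([uv[0],uv[1],1.]); return o+d*(z-o[2])/d[2]
def tri(a,b):
    P=[C[n][0]@np.c_[C[n][1],C[n][2]] for n in("scene","top")]
    X=cv2.triangulatePoints(P[0],P[1],np.float64(a),np.float64(b))[:,0]; return X[:3]/X[3]
E
python3 - <<'E'
import cv2
t=cv2.imread("pics/top0.png");s=cv2.imread("pics/scene0.png")
def crop(i,x,y,w,h,k):return cv2.resize(i[y:y+h,x:x+w],None,fx=k,fy=k,interpolation=cv2.INTER_CUBIC)
a=crop(t,145,140,133,105,6)
b=crop(t,280,180,150,85,5)
cv2.imwrite("pics/ct.png",a)
c=crop(s,225,115,110,85,7)
cv2.imwrite("pics/cs.png",c)
d=crop(s,290,215,100,110,5)
o=np=__import__("numpy").zeros((600,800,3),"uint8")
b=crop(t,320,180,100,85,4);d=crop(s,290,220,100,105,4)
o[:340,:400]=b;o[:420,400:]=d
cv2.imwrite("pics/cb.png",o)
E
```

```text
(no output)
```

View pics/ct.png

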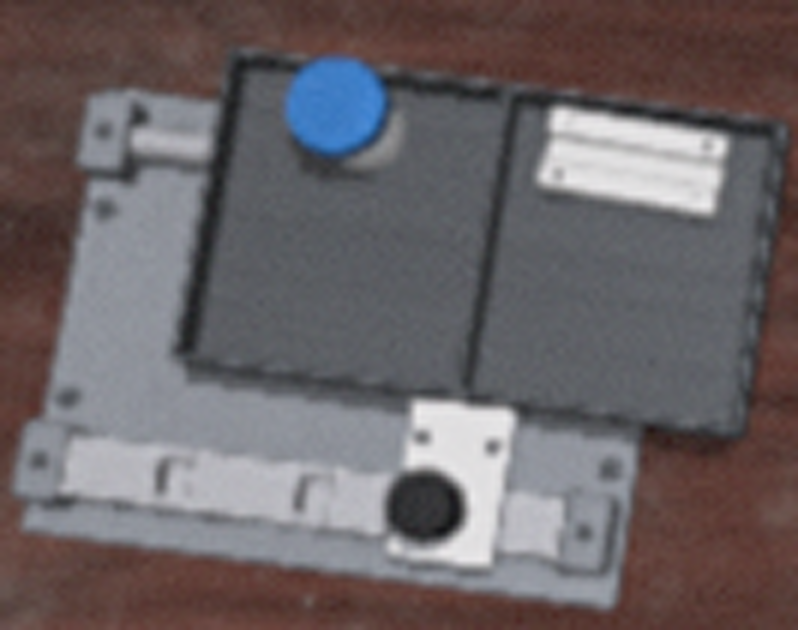

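View pics/cs.png

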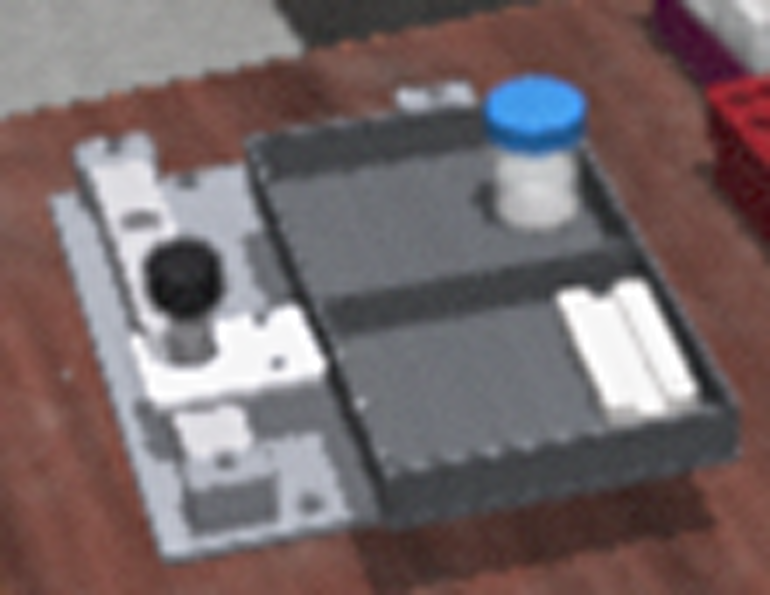

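View pics/cb.png

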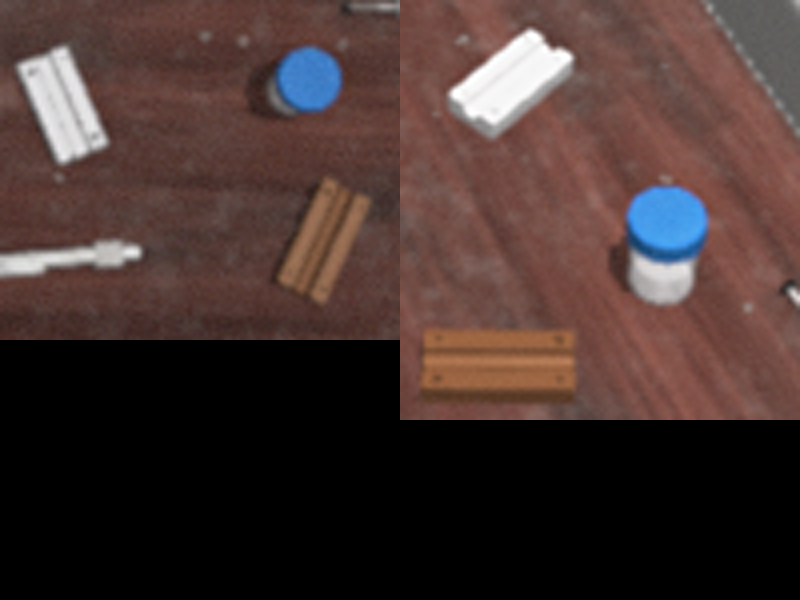

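The aluminium clamp half, the brown look-alike (left alone) and the jar are all clear in the crops. Next I'll triangulate.

```bash
cat > m.py <<'E'
from h import *
T=lambda x,y:((x+.5)/6-.5+145,(y+.5)/6-.5+140)
S=lambda x,y:((x+.5)/7-.5+225,(y+.5)/7-.5+115)
t=lambda x,y:((x+.5)/4-.5+320,(y+.5)/4-.5+180)
s=lambda x,y:((x-400+.5)/4-.5+290,(y+.5)/4-.5+220)
np.set_printoptions(precision=4,suppress=True)
print("jarlid",tri(s(667,216),t(309,79)))
print("clampTop ctr",tri(s(512,77),t(63,105)))
cc=[plane("top",t(*p),.014)for p in((17,64),(66,46),(107,145),(62,165))];print("clamp corners",*cc)
v=(cc[3]+cc[2]-cc[0]-cc[1])/2;print("clamp axis",np.arctan2(v[1],v[0]),np.linalg.norm(v),sum(cc)/4)
print("knobtop",tri(S(184,268),T(425,503)))
print("binjar",tri(S(537,105),T(337,104)))
for n,a,b in(("front+y",(250,140),(180,355)),("front-y",(385,490),(740,432)),("back-y",(738,408),(787,125))):print(n,tri(S(*a),T(*b)))
tc=[plane("top",T(*p),.065)for p in((235,52),(787,125),(740,432),(180,355))];print("tray",*tc,sum(tc)/4)
v=(tc[0]+tc[3]-tc[1]-tc[2])/2;print("slide yaw",np.arctan2(-v[0],v[1]),np.linalg.norm(v))
bc=[plane("top",T(*p),.055)for p in((553,107),(727,130),(716,215),(538,187))];print("binclamp",sum(bc)/4)
kt=plane("top",T(425,503),.092);print("knob",kt)
print("jar",plane("top",t(309,79),.053),plane("scene",s(667,216),.053))
from scipy.spatial.transform import Rotation as Ro
print(Ro.from_rotvec(get_state()["tool_rot"]).as_matrix())
E
python3 m.py
```

```text
jarlid [ 0.4967 -0.2705  0.051 ]
clampTop ctr [ 0.48   -0.115   0.0112]
clamp corners [ 0.5062 -0.0836  0.014 ] [ 0.5194 -0.116   0.014 ] [ 0.4541 -0.1446  0.014 ] [ 0.4399 -0.1151  0.014 ]
clamp axis -2.7134703207913087 0.07239460427683128 [ 0.4799 -0.1148  0.014 ]
knobtop [0.4177 0.1812 0.085 ]
binjar [0.5811 0.2266 0.0921]
front+y [0.478  0.2919 0.0639]
front-y [0.4531 0.0586 0.0555]
back-y [0.586  0.0439 0.0624]
tray [0.609 0.279 0.065] [0.5855 0.0436 0.065 ] [0.4535 0.0572 0.065 ] [0.4784 0.2914 0.065 ] [0.5316 0.1678 0.065 ]
slide yaw -0.10275890920559068 0.23603158073475763
binclamp [0.5704 0.1094 0.055 ]
knob [0.418  0.1794 0.092 ]
jar [ 0.4968 -0.2702  0.053 ] [ 0.4955 -0.2719  0.053 ]
[[ 0.9723  0.2337 -0.0005]
 [ 0.2337 -0.9723  0.0016]
 [-0.0001 -0.0017 -1.    ]]
```

```bash
cat > g.py <<'E'
import sys
from bench import *
import numpy as np
from scipy.spatial.transform import Rotation as Ro
s=get_state(); R=Ro.from_rotvec(s["tool_rot"]); p=s["position"]
x,y,z,psi=map(float,sys.argv[1:5])
T=Ro.from_euler("z",psi)*Ro.from_euler("x",np.pi)
print("pos",p.round(4),"t",round(s["time"],2),"F",np.round(s["ft_force"],1),"w",round(s["grip_width"]*87,1),"gf",s["grip_force"],"q",np.round(s["joint_positions"],2))
print("shift mm",(R.inv().apply(np.array([x,y,z])-p)*1000).round(1),"dr",(R.inv()*T).as_rotvec().round(4))
E
python3 g.py 0.4962 -0.271 0.13 -0.103
```

```text
pos [ 0.1517 -0.6316  0.2386] t 0.1 F [0.3 0.2 0.8] w 87.1 gf 0.0 q [ 1.35  0.32 -0.07  1.45  0.02  1.37 -0.06]
shift mm [ 419.2 -269.9  109. ] dr [-0.0017  0.0004  0.3389]
```

send_rows:
  xyz:
    - [15,-10,0]
    - [50,-32,0]
    - [88,-57,0]
    - [126,-81,0]
    - [164,-106,0]
    - [202,-130,0]
    - [240,-155,0]
    - [278,-179,0]
    - [316,-204,0]
    - [350,-225,10]
  dr:
    - [0,0,0.03]
    - [0,0,0.06]
    - [0,0,0.1]
    - [0,0,0.14]
    - [0,0,0.18]
    - [0,0,0.22]
    - [0,0,0.26]
    - [0,0,0.3]
    - [0,0,0.339]
    - [0,0,0.339]
  jaw: 80
  grip_force: 20

```text
time: 0.93
position: [0.4244, -0.3471, 0.2342]
tool_rot: [3.136, -0.165, 0.002]
ft_force: [1.1, -0.7, -0.8]
grip_width: 0.916
grip_force: 0.0
```

```bash
python3 g.py 0.4962 -0.271 0.04 -0.103
```

```text
pos [ 0.4244 -0.3471  0.2342] t 0.93 F [ 1.1 -0.7 -0.8] w 79.7 gf 0.0 q [ 0.92  0.12 -0.31  1.71  0.04  1.32 -1.07]
shift mm [ 63.2 -83.4 194.2] dr [ 0.0014 -0.0015 -0.0019]
```

send_rows:
  xyz:
    - [20,-26,10]
    - [40,-52,30]
    - [50,-65,55]
    - [50,-65,80]
    - [50,-65,105]
    - [50,-65,125]
    - [50,-65,125]
    - [50,-65,125]
    - [50,-65,125]
    - [50,-65,125]
  dr:
    - [0,0,0]
    - [0,0,0]
    - [0,0,0]
    - [0,0,0]
    - [0,0,0]
    - [0,0,0]
    - [0,0,0]
    - [0,0,0]
    - [0,0,0]
    - [0,0,0]

```text
time: 1.77
position: [0.4804, -0.2898, 0.11]
tool_rot: [3.136, -0.162, 0.004]
ft_force: [0.1, 0.4, 0.7]
grip_width: 0.919
grip_force: 0.0
```

```bash
python3 g.py 0.4962 -0.271 0.04 -0.103; python3 -c "
from bench import *
import cv2
t=get_image('top')[150:250,340:460];s=get_image('scene')[200:310,290:420]
import numpy as np
o=np.zeros((330,760,3),'uint8');o[:300,:360]=cv2.resize(t,None,fx=3,fy=3,interpolation=2);o[:,360:750]=cv2.resize(s,None,fx=3,fy=3,interpolation=2)
cv2.imwrite('pics/j1.png',o[:,:,::-1])"
```

```text
pos [ 0.4804 -0.2898  0.11  ] t 1.77 F [0.1 0.4 0.7] w 79.9 gf 0.0 q [ 0.82  0.25 -0.36  1.82  0.1   1.08 -1.26]
shift mm [ 13.6 -20.5  70. ] dr [ 0.0014 -0.0026 -0.0005]
```

View pics/j1.png

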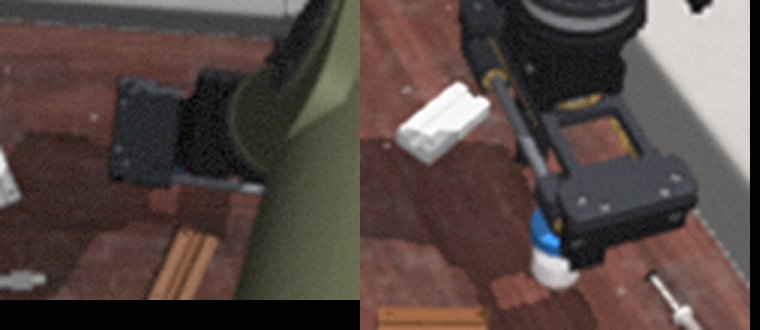

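The picture shows the gripper over the jar but about 2 cm short, at roughly (560,230) in the right half. I'll correct that, descend and grip.

send_rows:
  xyz:
    - [7,-10,0]
    - [13.6,-20.5,0]
    - [13.6,-20.5,15]
    - [13.6,-20.5,35]
    - [13.6,-20.5,55]
    - [13.6,-20.5,66]
    - [13.6,-20.5,70]
    - [13.6,-20.5,70]
    - [13.6,-20.5,70]
    - [13.6,-20.5,70]
  dr:
    - [0,0,0]
    - [0,0,0]
    - [0,0,0]
    - [0,0,0]
    - [0,0,0]
    - [0,0,0]
    - [0,0,0]
    - [0,0,0]
    - [0,0,0]
    - [0,0,0]

```text
time: 2.7
position: [0.4961, -0.2704, 0.0395]
tool_rot: [3.136, -0.162, 0.003]
ft_force: [-0.2, -0.2, -0.1]
grip_width: 0.922
grip_force: 0.0
```

send_rows:
  xyz:
    - [0,0,0]
    - [0,0,0]
    - [0,0,0]
    - [0,0,0]
    - [0,0,0]
    - [0,0,0]
    - [0,0,0]
    - [0,0,0]
    - [0,0,0]
    - [0,0,0]
  dr:
    - [0,0,0]
    - [0,0,0]
    - [0,0,0]
    - [0,0,0]
    - [0,0,0]
    - [0,0,0]
    - [0,0,0]
    - [0,0,0]
    - [0,0,0]
    - [0,0,0]
  jaw: 30
  grip_force: 20

```text
time: 3.53
position: [0.495, -0.2701, 0.0382]
tool_rot: [3.137, -0.162, 0.0]
ft_force: [-0.2, -1.1, -0.1]
grip_width: 0.449
grip_force: 20.0
```

```bash
python3 g.py 0.507 0.229 0.083 -0.103
```

```text
pos [ 0.495  -0.2701  0.0382] t 3.53 F [-0.2 -1.1 -0.1] w 39.1 gf 19.974422324448824 q [ 0.77  0.35 -0.36  1.87  0.15  0.95 -1.34]
shift mm [ -39.5 -497.7  -44.8] dr [ 0.0001 -0.     -0.0002]
```

send_rows:
  xyz:
    - [0,0,-15]
    - [0,0,-45]
    - [0,0,-80]
    - [0,-15,-110]
    - [0,-40,-130]
    - [0,-75,-140]
    - [-3,-110,-140]
    - [-6,-145,-140]
    - [-9,-180,-140]
    - [-12,-215,-140]
  dr:
    - [0,0,0]
    - [0,0,0]
    - [0,0,0]
    - [0,0,0]
    - [0,0,0]
    - [0,0,0]
    - [0,0,0]
    - [0,0,0]
    - [0,0,0]
    - [0,0,0]

```text
time: 4.37
position: [0.5048, -0.0534, 0.1783]
tool_rot: [3.137, -0.162, 0.0]
ft_force: [1.1, 0.3, -0.2]
grip_width: 0.449
grip_force: 20.0
```

send_rows:
  xyz:
    - [-3,-35,0]
    - [-6,-70,0]
    - [-9,-105,0]
    - [-12,-140,0]
    - [-14,-175,0]
    - [-16,-210,0]
    - [-18,-240,0]
    - [-20,-265,0]
    - [-20,-275,0]
    - [-20,-275,0]
  dr:
    - [0,0,0]
    - [0,0,0]
    - [0,0,0]
    - [0,0,0]
    - [0,0,0]
    - [0,0,0]
    - [0,0,0]
    - [0,0,0]
    - [0,0,0]
    - [0,0,0]

```text
time: 5.2
position: [0.5128, 0.2236, 0.1781]
tool_rot: [-3.136, 0.154, 0.001]
ft_force: [-1.1, -0.4, -0.7]
grip_width: 0.449
grip_force: 20.0
```

```bash
python3 g.py 0.5127 0.229 0.081 -0.103
```

```text
pos [0.5128 0.2236 0.1781] t 5.2 F [-1.1 -0.4 -0.7] w 39.1 gf 19.96866817586124 q [ 0.2   0.24 -0.75  1.74  0.17  1.23 -2.26]
shift mm [-0.6 -5.2 97.1] dr [-0.0015  0.0007  0.0048]
```

send_rows:
  xyz:
    - [0,-3,10]
    - [0,-5,30]
    - [0,-5,50]
    - [0,-5,70]
    - [0,-5,85]
    - [0,-5,93]
    - [0,-5,97]
    - [0,-5,98]
    - [0,-5,98]
    - [0,-5,98]
  dr:
    - [0,0,0]
    - [0,0,0]
    - [0,0,0]
    - [0,0,0]
    - [0,0,0]
    - [0,0,0]
    - [0,0,0]
    - [0,0,0]
    - [0,0,0]
    - [0,0,0]

```text
time: 6.03
position: [0.5148, 0.2255, 0.081]
tool_rot: [-3.137, 0.163, -0.002]
ft_force: [-0.1, 0.5, -0.6]
grip_width: 0.45
grip_force: 20.0
```

```bash
python3 g.py 0.5127 0.229 0.079 -0.103; python3 -c "
from bench import *
import cv2,numpy as np
s=get_image('scene')[110:210,220:350]
cv2.imwrite('pics/p1.png',cv2.resize(s,None,fx=5,fy=5,interpolation=2)[:,:,::-1])"
```

```text
pos [0.5148 0.2255 0.081 ] t 6.03 F [-0.1  0.5 -0.6] w 39.2 gf 19.969201195053756 q [ 0.16  0.35 -0.72  1.83  0.27  1.05 -2.34]
shift mm [-2.5 -3.3  2. ] dr [-0.0004 -0.0014 -0.0007]
```

View pics/p1.png

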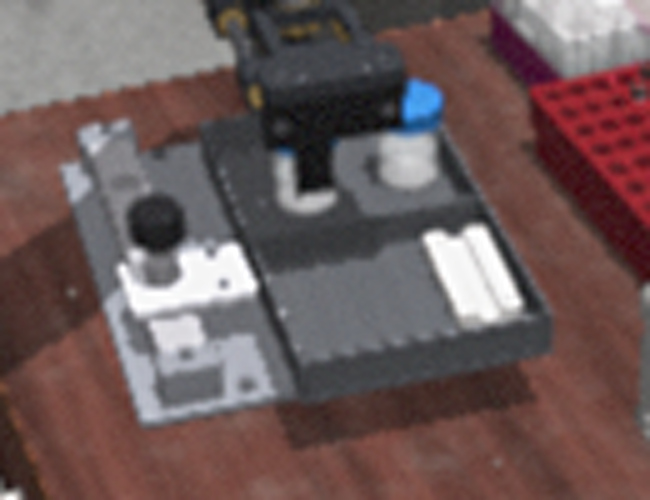

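The jar at (305,190) is inside the jar bin, in front of the bin jar. I'll lower it 2 mm and release.

send_rows:
  xyz:
    - [0,0,1]
    - [0,0,2]
    - [0,0,2.5]
    - [0,0,2.5]
    - [0,0,2.5]
    - [0,0,2.5]
    - [0,0,2.5]
    - [0,0,2.5]
    - [0,0,2.5]
    - [0,0,2.5]
  dr:
    - [0,0,0]
    - [0,0,0]
    - [0,0,0]
    - [0,0,0]
    - [0,0,0]
    - [0,0,0]
    - [0,0,0]
    - [0,0,0]
    - [0,0,0]
    - [0,0,0]

```text
time: 6.92
position: [0.515, 0.2258, 0.0791]
tool_rot: [3.137, -0.162, 0.003]
ft_force: [-0.6, -1.0, 5.9]
grip_width: 0.45
grip_force: 20.0
```

send_rows:
  xyz:
    - [0,0,0]
    - [0,0,0]
    - [0,0,0]
    - [0,0,0]
    - [0,0,0]
    - [0,0,-6]
    - [0,0,-15]
    - [0,0,-30]
    - [0,0,-55]
    - [0,0,-85]
  dr:
    - [0,0,0]
    - [0,0,0]
    - [0,0,0]
    - [0,0,0]
    - [0,0,0]
    - [0,0,0]
    - [0,0,0]
    - [0,0,0]
    - [0,0,0]
    - [0,0,0]
  jaw: 56

```text
time: 7.75
position: [0.5131, 0.2252, 0.163]
tool_rot: [3.137, -0.161, -0.004]
ft_force: [0.1, 0.3, -0.4]
grip_width: 0.646
grip_force: 0.0
```

```bash
python3 g.py 0.48 -0.115 0.12 0.428
```

```text
pos [0.5131 0.2252 0.163 ] t 7.75 F [ 0.1  0.3 -0.4] w 56.2 gf 0.0 q [ 0.2   0.26 -0.75  1.75  0.19  1.2  -2.28]
shift mm [  2.1 341.8  43.3] dr [ 1.000e-04  2.700e-03 -5.308e-01]
```

send_rows:
  xyz:
    - [0,15,0]
    - [0,45,0]
    - [0,80,0]
    - [0,118,0]
    - [1,156,0]
    - [1,194,0]
    - [2,232,0]
    - [2,270,0]
    - [2,305,0]
    - [2,332,0]
  dr:
    - [0,0,-0.05]
    - [0,0,-0.11]
    - [0,0,-0.17]
    - [0,0,-0.23]
    - [0,0,-0.3]
    - [0,0,-0.36]
    - [0,0,-0.43]
    - [0,0,-0.48]
    - [0,0,-0.53]
    - [0,0,-0.53]
  jaw: 60

```text
time: 8.58
position: [0.4815, -0.1083, 0.1638]
tool_rot: [3.069, 0.664, 0.001]
ft_force: [0.1, -0.0, -0.0]
grip_width: 0.69
grip_force: 0.0
```

send_rows:
  xyz:
    - [4,8,10]
    - [4,8,30]
    - [4,8,50]
    - [4,8,70]
    - [4,8,80]
    - [4,8,80]
    - [4,8,80]
    - [4,8,80]
    - [4,8,80]
    - [4,8,80]
  dr:
    - [0,0,0]
    - [0,0,0]
    - [0,0,0]
    - [0,0,0]
    - [0,0,0]
    - [0,0,0]
    - [0,0,0]
    - [0,0,0]
    - [0,0,0]
    - [0,0,0]

```text
time: 9.42
position: [0.4897, -0.1107, 0.0839]
tool_rot: [3.069, 0.665, 0.003]
ft_force: [-0.2, 0.4, 0.1]
grip_width: 0.69
grip_force: 0.0
```

```bash
python3 g.py 0.48 -0.115 0.0205 0.428;python3 -c "
from bench import *
import cv2,numpy as np
s=get_image('scene')[190:290,270:400]
cv2.imwrite('pics/c1.png',cv2.resize(s,None,fx=5,fy=5,interpolation=2)[:,:,::-1])"
```

```text
pos [ 0.4897 -0.1107  0.0839] t 9.42 F [-0.2  0.4  0.1] w 60.1 gf 0.0 q [ 0.69  0.19 -0.56  1.98  0.12  1.01 -1.07]
shift mm [-10.7  -0.2  63.4] dr [ 0.0016 -0.0014 -0.0012]
```

View pics/c1.png

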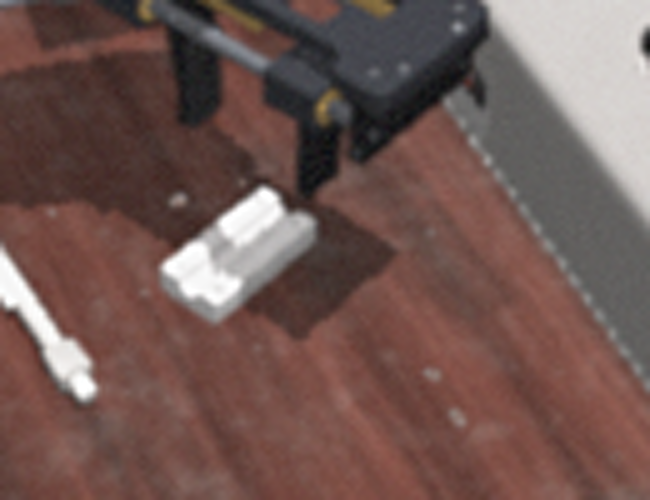

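The fingers stand astride the clamp half, which is at (240,255) in the crop. Now I descend and grip.

send_rows:
  xyz:
    - [-6,0,0]
    - [-10.7,0,5]
    - [-10.7,0,20]
    - [-10.7,0,36]
    - [-10.7,0,50]
    - [-10.7,0,58]
    - [-10.7,0,62]
    - [-10.7,0,63]
    - [-10.7,0,63]
    - [-10.7,0,63]
  dr:
    - [0,0,0]
    - [0,0,0]
    - [0,0,0]
    - [0,0,0]
    - [0,0,0]
    - [0,0,0]
    - [0,0,0]
    - [0,0,0]
    - [0,0,0]
    - [0,0,0]

```text
time: 10.3
position: [0.4797, -0.1151, 0.0203]
tool_rot: [3.07, 0.665, 0.001]
ft_force: [-0.2, 0.3, 0.3]
grip_width: 0.689
grip_force: 0.0
```

send_rows:
  xyz:
    - [0,0,0]
    - [0,0,0]
    - [0,0,0]
    - [0,0,0]
    - [0,0,0]
    - [0,0,0]
    - [0,0,0]
    - [0,0,0]
    - [0,0,0]
    - [0,0,0]
  dr:
    - [0,0,0]
    - [0,0,0]
    - [0,0,0]
    - [0,0,0]
    - [0,0,0]
    - [0,0,0]
    - [0,0,0]
    - [0,0,0]
    - [0,0,0]
    - [0,0,0]
  jaw: 20
  grip_force: 30

```text
time: 11.13
position: [0.4792, -0.115, 0.0198]
tool_rot: [3.07, 0.665, 0.0]
ft_force: [-0.3, 0.3, 2.0]
grip_width: 0.384
grip_force: 30.0
```

```bash
python3 g.py 0.506 0.111 0.15 1.468
```

```text
pos [ 0.4792 -0.115   0.0198] t 11.13 F [-0.3  0.3  2. ] w 33.4 gf 29.999088048934937 q [ 0.67  0.27 -0.54  2.04  0.18  0.88 -1.11]
shift mm [ 117.9 -194.6 -130.2] dr [ 2.0000e-04  2.0000e-04 -1.0412e+00]
```

send_rows:
  xyz:
    - [0,0,-15]
    - [0,0,-45]
    - [0,0,-80]
    - [0,0,-110]
    - [10,-15,-130]
    - [25,-40,-130]
    - [42,-70,-130]
    - [60,-100,-130]
    - [78,-130,-130]
    - [94,-158,-130]
  dr:
    - [0,0,0]
    - [0,0,-0.06]
    - [0,0,-0.16]
    - [0,0,-0.26]
    - [0,0,-0.36]
    - [0,0,-0.47]
    - [0,0,-0.58]
    - [0,0,-0.69]
    - [0,0,-0.8]
    - [0,0,-0.9]

```text
time: 11.97
position: [0.4991, 0.0698, 0.1496]
tool_rot: [2.47, 1.941, 0.0]
ft_force: [1.3, -0.6, -1.5]
grip_width: 0.39
grip_force: 30.0
```

```bash
python3 g.py 0.5067 0.111 0.15 1.468
```

```text
pos [0.4991 0.0698 0.1496] t 11.97 F [ 1.3 -0.6 -1.5] w 33.9 gf 29.995497465133667 q [ 0.55  0.14 -0.79  1.9   0.11  1.15 -0.51]
shift mm [41.9 -2.3 -0.3] dr [ 0.0003 -0.     -0.1356]
```

send_rows:
  xyz:
    - [15,-1,0]
    - [30,-2,0]
    - [39,-2,0]
    - [39,-2,10]
    - [39,-2,25]
    - [39,-2,40]
    - [39,-2,50]
    - [39,-2,50]
    - [39,-2,50]
    - [39,-2,50]
  dr:
    - [0,0,-0.06]
    - [0,0,-0.12]
    - [0,0,-0.13]
    - [0,0,-0.13]
    - [0,0,-0.13]
    - [0,0,-0.13]
    - [0,0,-0.13]
    - [0,0,-0.13]
    - [0,0,-0.13]
    - [0,0,-0.13]

```text
time: 12.8
position: [0.5072, 0.1056, 0.1001]
tool_rot: [2.345, 2.09, 0.001]
ft_force: [-0.2, -0.4, -0.8]
grip_width: 0.39
grip_force: 30.0
```

```bash
python3 g.py 0.5067 0.111 0.0625 1.468
```

```text
pos [0.5072 0.1056 0.1001] t 12.8 F [-0.2 -0.4 -0.8] w 34.0 gf 29.998866319656372 q [ 0.48  0.25 -0.81  1.92  0.2   1.06 -0.53]
shift mm [ 5.3 -1.2 37.6] dr [ 0.0006  0.0001 -0.0124]
```

send_rows:
  xyz:
    - [5,-1,2]
    - [5,-1,10]
    - [5,-1,20]
    - [5,-1,28]
    - [5,-1,34]
    - [5,-1,37]
    - [5,-1,38.5]
    - [5,-1,38.5]
    - [5,-1,38.5]
    - [5,-1,38.5]
  dr:
    - [0,0,-0.012]
    - [0,0,-0.012]
    - [0,0,-0.012]
    - [0,0,-0.012]
    - [0,0,-0.012]
    - [0,0,-0.012]
    - [0,0,-0.012]
    - [0,0,-0.012]
    - [0,0,-0.012]
    - [0,0,-0.012]

```text
time: 13.63
position: [0.5065, 0.1112, 0.0612]
tool_rot: [2.332, 2.105, 0.0]
ft_force: [1.2, -0.3, -0.0]
grip_width: 0.388
grip_force: 30.0
```

send_rows:
  xyz:
    - [0,0,0]
    - [0,0,0]
    - [0,0,0]
    - [0,0,0]
    - [0,0,0]
    - [0,0,-6]
    - [0,0,-15]
    - [0,0,-30]
    - [0,0,-55]
    - [0,0,-85]
  dr:
    - [0,0,0]
    - [0,0,0]
    - [0,0,0]
    - [0,0,0]
    - [0,0,0]
    - [0,0,0]
    - [0,0,0]
    - [0,0,0]
    - [0,0,0]
    - [0,0,0]
  jaw: 46

```text
time: 14.47
position: [0.5052, 0.1112, 0.1467]
tool_rot: [-2.33, -2.105, 0.003]
ft_force: [0.3, -0.1, -0.6]
grip_width: 0.529
grip_force: 0.0
```

```bash
python3 g.py 0.4174 0.1797 0.15 3.039
```

```text
pos [0.5052 0.1112 0.1467] t 14.47 F [ 0.3 -0.1 -0.6] w 46.0 gf 0.0 q [ 0.5   0.19 -0.83  1.87  0.15  1.15 -0.49]
shift mm [ 59.2 -94.3  -3.1] dr [-0.0021 -0.0019 -1.5697]
```

send_rows:
  xyz:
    - [3,-5,-2]
    - [9,-15,-3]
    - [15,-25,-3]
    - [21,-35,-3]
    - [27,-44,-3]
    - [33,-53,-3]
    - [39,-62,-3]
    - [45,-72,-3]
    - [51,-82,-3]
    - [57,-92,-3]
  dr:
    - [0,0,-0.06]
    - [0,0,-0.17]
    - [0,0,-0.28]
    - [0,0,-0.39]
    - [0,0,-0.5]
    - [0,0,-0.61]
    - [0,0,-0.72]
    - [0,0,-0.83]
    - [0,0,-0.94]
    - [0,0,-1.05]
  jaw: 60

```text
time: 15.3
position: [0.4203, 0.178, 0.15]
tool_rot: [0.953, 2.992, 0.0]
ft_force: [-0.4, -0.1, 1.3]
grip_width: 0.686
grip_force: 0.0
```

```bash
python3 g.py 0.4174 0.1797 0.15 3.039
```

```text
pos [0.4203 0.178  0.15  ] t 15.3 F [-0.4 -0.1  1.3] w 59.7 gf 0.0 q [ 0.55  0.01 -1.    2.    0.01  1.14  0.5 ]
shift mm [ 3.4 -0.3 -0. ] dr [ 2.000e-04  1.000e-03 -5.142e-01]
```

send_rows:
  xyz:
    - [1,0,0]
    - [1,0,0]
    - [1,0,0]
    - [1,0,0]
    - [1,0,0]
    - [1,0,10]
    - [1,0,20]
    - [1,0,25]
    - [1,0,25]
    - [1,0,25]
  dr:
    - [0,0,-0.1]
    - [0,0,-0.2]
    - [0,0,-0.3]
    - [0,0,-0.4]
    - [0,0,-0.48]
    - [0,0,-0.5]
    - [0,0,-0.5]
    - [0,0,-0.5]
    - [0,0,-0.5]
    - [0,0,-0.5]

```text
time: 16.13
position: [0.4193, 0.1779, 0.1236]
tool_rot: [-0.194, -3.134, -0.0]
ft_force: [-0.7, -0.2, 0.2]
grip_width: 0.69
grip_force: 0.0
```

```bash
python3 g.py 0.4174 0.1797 0.081 3.039;python3 -c "
from bench import *
import cv2,numpy as np
s=get_image('scene')[100:210,210:350]; t=get_image('top')[120:250,130:300]
o=np.zeros((520,800,3),'uint8');o[:330,:420]=cv2.resize(s,None,fx=3,fy=3,interpolation=2);o[:286,425:799]=cv2.resize(t,None,fx=2.2,fy=2.2,interpolation=2)
cv2.imwrite('pics/k1.png',o[:335,:,::-1])"
```

```text
pos [0.4193 0.1779 0.1236] t 16.13 F [-0.7 -0.2  0.2] w 60.1 gf 0.0 q [ 0.54  0.06 -1.01  2.03  0.06  1.08  0.95]
shift mm [ 2.   1.5 42.6] dr [ 0.     -0.0016 -0.0208]
```

View pics/k1.png

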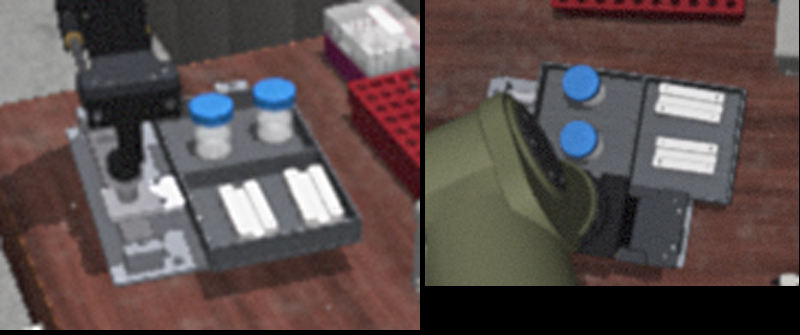

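Both parts sit flat in the right bins: jars at (210,125) and (275,105), clamps at (245,205) and (315,190). The fingers are above the knob at (125,160). Next I descend and grip it.

send_rows:
  xyz:
    - [2,1.5,4]
    - [2,1.5,12]
    - [2,1.5,22]
    - [2,1.5,32]
    - [2,1.5,39]
    - [2,1.5,42]
    - [2,1.5,42]
    - [2,1.5,42]
    - [2,1.5,42]
    - [2,1.5,42]
  dr:
    - [0,0,-0.02]
    - [0,0,-0.02]
    - [0,0,-0.02]
    - [0,0,-0.02]
    - [0,0,-0.02]
    - [0,0,-0.02]
    - [0,0,-0.02]
    - [0,0,-0.02]
    - [0,0,-0.02]
    - [0,0,-0.02]

```text
time: 17.07
position: [0.4185, 0.1797, 0.0826]
tool_rot: [0.161, 3.137, 0.0]
ft_force: [0.8, 0.3, 0.7]
grip_width: 0.689
grip_force: 0.0
```

send_rows:
  xyz:
    - [0,0,0]
    - [0,0,0]
    - [0,0,0]
    - [0,0,0]
    - [0,0,0]
    - [0,0,0]
    - [0,0,0]
    - [0,0,0]
    - [0,0,0]
    - [0,0,0]
  dr:
    - [0,0,0]
    - [0,0,0]
    - [0,0,0]
    - [0,0,0]
    - [0,0,0]
    - [0,0,0]
    - [0,0,0]
    - [0,0,0]
    - [0,0,0]
    - [0,0,0]
  jaw: 15
  grip_force: 50

```text
time: 17.9
position: [0.4181, 0.1798, 0.0822]
tool_rot: [0.161, 3.137, 0.0]
ft_force: [-0.7, 2.0, 0.1]
grip_width: 0.326
grip_force: 50.0
```

```bash
python3 g.py 0.4174 0.1797 0.081 3.039
```

```text
pos [0.4181 0.1798 0.0822] t 17.9 F [-0.7  2.   0.1] w 28.3 gf 50.00005869747838 q [ 0.5   0.14 -1.    2.07  0.14  1.    0.89]
shift mm [ 0.7 -0.2  1.2] dr [ 0.0003  0.0002 -0.    ]
```

send_rows:
  xyz:
    - [0,0,-1]
    - [0,0,-3]
    - [0,0,-5]
    - [0,0,-7]
    - [0,0,-9]
    - [0,0,-11]
    - [0,0,-13]
    - [0,0,-14.5]
    - [0,0,-14.5]
    - [0,0,-14.5]
  dr:
    - [0,0,0]
    - [0,0,0]
    - [0,0,0]
    - [0,0,0]
    - [0,0,0]
    - [0,0,0]
    - [0,0,0]
    - [0,0,0]
    - [0,0,0]
    - [0,0,0]

```text
time: 18.73
position: [0.418, 0.1794, 0.0967]
tool_rot: [-0.162, -3.137, 0.0]
ft_force: [3.0, 1.4, -8.9]
grip_width: 0.326
grip_force: 50.0
```

```bash
python3 g.py 0.4174 0.1797 0.081 3.039
```

```text
pos [0.418  0.1794 0.0967] t 18.73 F [ 3.   1.4 -8.9] w 28.4 gf 49.99744308181107 q [ 0.52  0.11 -1.01  2.06  0.11  1.03  0.92]
shift mm [ 0.6  0.2 15.7] dr [-0.0003  0.     -0.0003]
```

send_rows:
  xyz:
    - [0,3,0]
    - [0,10,0]
    - [0,18,0]
    - [0,26,0]
    - [0,34,0]
    - [0,42,0]
    - [0,50,0]
    - [0,56,0]
    - [0,59,0]
    - [0,60,0]
  dr:
    - [0,0,0]
    - [0,0,0]
    - [0,0,0]
    - [0,0,0]
    - [0,0,0]
    - [0,0,0]
    - [0,0,0]
    - [0,0,0]
    - [0,0,0]
    - [0,0,0]

```text
time: 19.57
position: [0.424, 0.2397, 0.0965]
tool_rot: [-0.16, -3.137, 0.0]
ft_force: [1.9, -2.5, -9.6]
grip_width: 0.325
grip_force: 50.0
```

```bash
python3 g.py 0.4241 0.2393 0.0967 3.039
```

```text
pos [0.424  0.2397 0.0965] t 19.57 F [ 1.9 -2.5 -9.6] w 28.2 gf 49.997560057381634 q [ 0.37  0.22 -1.02  1.99  0.22  1.05  0.73]
shift mm [-0.1 -0.4 -0.2] dr [-0.0001 -0.0006  0.0005]
```

Slid by 60.6 mm with the pin still up. Now let it down.

send_rows:
  xyz:
    - [0,-0.3,1]
    - [0,-0.3,3]
    - [0,-0.3,5]
    - [0,-0.3,7]
    - [0,-0.3,9]
    - [0,-0.3,11]
    - [0,-0.3,13]
    - [0,-0.3,14.5]
    - [0,-0.3,15]
    - [0,-0.3,15]
  dr:
    - [0,0,0]
    - [0,0,0]
    - [0,0,0]
    - [0,0,0]
    - [0,0,0]
    - [0,0,0]
    - [0,0,0]
    - [0,0,0]
    - [0,0,0]
    - [0,0,0]

```text
time: 20.4
position: [0.4241, 0.2394, 0.0822]
tool_rot: [-0.161, -3.137, -0.0]
ft_force: [-1.5, 1.2, 0.6]
grip_width: 0.323
grip_force: 50.0
```

```bash
python3 g.py 0.4241 0.2393 0.082 3.039
```

```text
pos [0.4241 0.2394 0.0822] t 20.4 F [-1.5  1.2  0.6] w 28.1 gf 50.00038123485865 q [ 0.36  0.25 -1.01  2.    0.24  1.02  0.71]
shift mm [ 0.  -0.2  0.2] dr [ 0.     -0.      0.0001]
```

send_rows:
  xyz:
    - [0,0,0.5]
    - [0,0,1]
    - [0,0,1]
    - [0,0,1]
    - [0,0,1]
    - [0,0,1]
    - [0,0,1]
    - [0,0,1]
    - [0,0,1]
    - [0,0,1]
  dr:
    - [0,0,0]
    - [0,0,0]
    - [0,0,0]
    - [0,0,0]
    - [0,0,0]
    - [0,0,0]
    - [0,0,0]
    - [0,0,0]
    - [0,0,0]
    - [0,0,0]

```text
time: 21.23
position: [0.4242, 0.2395, 0.0821]
tool_rot: [0.161, 3.137, -0.001]
ft_force: [-4.6, -1.5, 10.6]
grip_width: 0.33
grip_force: 50.0
```

```bash
python3 g.py 0.4241 0.2393 0.082 3.039;python3 -c "
from bench import *
import cv2,numpy as np
s=get_image('scene')[90:330,200:400]; t=get_image('top')[120:280,130:470]
o=np.zeros((600,800,3),'uint8');o[:480,:400]=cv2.resize(s,None,fx=2,fy=2,interpolation=2);o[:188,400:800]=cv2.resize(t,(400,188),interpolation=2)
cv2.imwrite('pics/f1.png',o[:480,:,::-1])"
```

```text
pos [0.4242 0.2395 0.0821] t 21.23 F [-4.6 -1.5 10.6] w 28.7 gf 50.00285963091301 q [ 0.36  0.25 -1.01  2.    0.24  1.02  0.7 ]
shift mm [ 0.1 -0.2  0.1] dr [-0.0006  0.0003  0.    ]
```

View pics/f1.png

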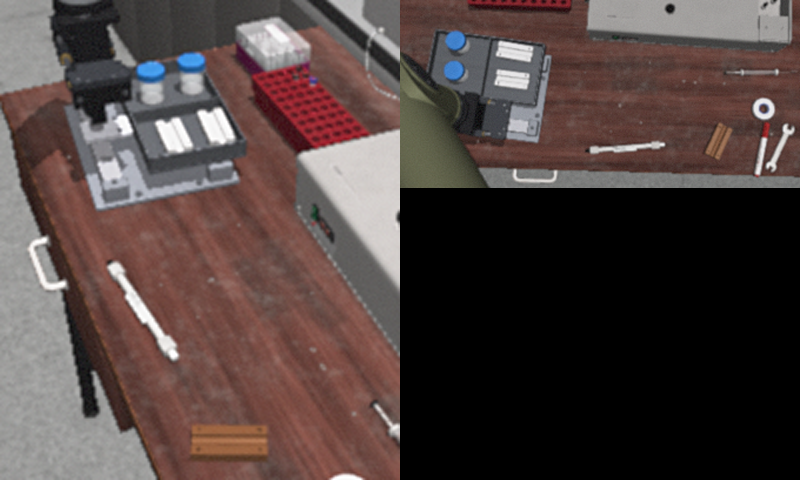

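The picture shows the tray moved left with both jars in one bin, (150,80) and (190,75), and both clamps in the other, (175,135) and (215,125). The bystanders haven't moved. The knob is hard down: it pushes back with 10 N and doesn't move.

```bash
python3 -c "
from bench import *
print(close_job())"
```

```text
the job is handed in; nothing more can be done
None
```

The job is handed in at about 21 s: the jar and clamp half are in their matching bins, the tray is one hole to the left with the pin fully down, and the gripper is still holding the knob.

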